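# Spring open the snap back of a table clock

## Robot

A 6-joint arm with a two-finger parallel gripper is mounted at the origin on a cart in front of the work surface, level with it; the furniture and walls round the work are solid. World frame = base frame: x ahead of the robot, y to its left, z up, the work surface at z = 0. Lengths are in m, angles in rad, forces in N, time in s.
With the tool pointing down it reaches from about 0.375 to 0.975 m from the base axis. Payload 3.8 kg.
Tool frame: the origin (TCP) lies between the finger pads; the fingertips stand 22 mm ahead of it and the grasp point (between the pads) lies 3 mm ahead of it; z points along the fingers, y is the direction in which the jaws open and shut (so a half turn about z gives the same grasp; the last joint's range is limited). The gripper opens to 85 mm and grips with 20 to 120 N. Pads are 22 mm wide; open, the fingers measure 114 mm over their backs; the gripper's body (76 mm by 85 mm) begins 54 mm behind the grasp point. The pads swing forward as they close: fully open they stand 13 mm farther back than shut.
Start: joints at [1.132, 0.264, 1.604, -0, 1.274, -0.037], TCP at [0.264, 0.621, 0.231] pointing down, gripper open.
Joint ranges: [-2.63, 2.63], [-0.94, 2.18], [0.31, 2.57], [-1.31, 4.45], [0, 2.66], [-2.55, 2.55]. Speed limits (rad/s): [2.57, 2.57, 3.14, 3.14, 3.14, 3.14].

## Interface

Orientations are given as a rotation vector (axis times angle).
In Python, from workcell import * gives the robot as it stands.
- The arm moves only by the tool step_arm, never from a script. Its argument "motion" is a list that holds one entry, the list of rows, each a list of 7 numbers: the finger opening in m, from 0 to 0.0854, then the shift along the world's x, y, z in m, then the turn, a rotation vector about the world's x, y, z in degrees. A call has exactly 8 rows; each row is the pose to reach, as a shift and turn from the pose measured when the call began; what a row does not reach only later rows make up. A row lasts 1/8 s, in which the tool goes at most 62.5 mm and 10.7 degrees, less where a joint would pass 70% of its speed; a pose out of reach is approached as far as the arm can. A call with a gripper value outside its range is refused whole. The fingers move at their own pace and stop on an object; "newtons" is the grip in N (left out, the last holds). Time passes only in rows, so rows that repeat a pose let the fingers close, or fill a call up. It gives the time, the measured TCP pose, the force and the opening at its end, in the units of the state.
- read_state(): the state, without advancing time (a new reading comes with each control period).
- read_camera(name): name is "side" or "top" or "wrist"; returns (picture, depth): 384x512x3 uint8, blue, green, red; 384x512 float32, m along the optical axis (not along the pixel's ray), 0 where there is no reading.
- get_calibration(name): a dict with "K" (3x3 intrinsics, pixels), "world_from_camera" (4x4, takes a point from camera to world coordinates). Camera axes: x right, y down, z forward; pixel columns grow to the right and rows downward; lengths in m; the calibration is good to about 2 mm. A picture is of the moment at which its call begins: read the wrist's pose just before it. get_calibration takes no time and is no camera call; for the wrist camera it gives the pose at the moment of the call.
- finish_job(): hands the job in, once; it reports no verdict.
Trained networks look in the newest picture that a camera, given by its name, has taken for a name from the list of things; names that differ only in an ending like _2 or _b are one class to them, and where a whole thing is asked for, a point or a joint stands for the part that bears it (a point fixed in the world has none). Each returns a list of dicts, best first, with "score" (0 to 1); they miss things now and then, are a little off and sometimes report something else, mostly with a low value. They report only what shows in the picture. A call takes as long as a camera call. They do not tell look-alikes from the thing itself.
- spot_in(camera, thing): "xyz" ([x, y, z] in m, in the coordinates of the camera as it stood for that picture, good to about 4 mm: the middle of the surface that is visible of it).
- regions_of(camera, thing): "region" (384x512 bool, what is visible of it).
The state is a dict: "time": time; "q": joint angles; "joint_vel": joint speeds; "joint_torque": joint torques, N m; "tool_pos": TCP position; "tcp_rot": TCP orientation; "wrist_force": force on the tool from outside, world axes, zero at the start; "torque": the same for the moment, N m; "width": opening from 0.0 (shut) to 1.0 (fully open).
Only numpy, scipy, OpenCV 4.12 (cv2) and the standard library are available. Lean on these libraries where they do the work, as an engineer would, in place of code of your own. Each camera call takes 0.05 s, during which the arm holds its last target. There are 200 camera calls.

## Task

The brass table clock lies face down in the case vice and its movement has to be got at: take the case knife, slip the blade into the notch under the hinged back cover and gently lever the cover up until its catches let go. Then swing the cover right back against its stop, keeping everything off the movement inside, and lay the knife flat on the bench again, clear of the clock and without shoving the other tools about.

Things in the scene. Friction and masses are not known exactly. Their poses are not given: they have to be found in the camera images.
- clock: round brass table clock, 120 mm across, face down in a fixed grey case vice. Origin on the bench under its centre; z up; -x points to the notch in the rim, +x to the hinge. Rim top 93 mm above the bench, the cover (109 mm steel disc, 5 mm thick) flush inside it. The vice's four jaws, diagonal to the notch, reach to 74 mm radius, 63 mm high; its thumb wheel to 86 mm at -y, 47 mm high
- notch (a point): middle of the notch's sill at the rim's outer face, 60 mm from the clock's centre, 83 mm above the bench; axes are the clock's. The notch is 21 mm wide, open above and in front; the closed cover's edge starts 6 mm further in, its underside 4.7 mm above the sill; the flat sill runs 14 mm inward, beyond it the space drops 9 mm to the movement
- back_cover (a joint): hinge of the back cover: 0 closed, grows as it opens, stop at 1.75 rad. Two hidden spring catches hold it shut and let go by about 0.04 rad (some 5 N at the front edge); a stiff hinge then keeps it at any angle
- back_cover_hinge (a point): middle of the cover's hinge axis, 62.5 mm from the clock's centre on the side away from the notch, 92.5 mm above the bench; the axis runs along the clock's y; this frame turns with the cover
- cover_edge (a point): on the underside of the cover at its front edge, over the notch, 116.7 mm from the hinge axis; moves with the cover
- movement: clockwork under the cover: brass plate of 91 mm diameter, 74 mm above the bench, with wheels and bridges up to 81 mm. Origin and axes are those of the clock
- case_knife: case knife, 159 mm long: dark wooden handle 95 x 20 x 16 mm, brass ferrule, flat blunt steel blade 12 mm wide, 2 mm thick and 53 mm long with a rounded end. Lies flat. Origin under the middle of the handle, x along the knife towards the blade's end, z up; the blade's mid-plane is 8 mm above the origin, level with the handle's middle
- knife_tip (a point): end of the knife's blade, 111.5 mm from the knife's origin along x and 8 mm above it
- graver: scraper with a short, fat wooden handle and short pointed blade, 126 x 37 x 28 mm, a bystander. Origin under its centre, blade towards its -y
- flux_jar: small jar, 47 mm across, 35 mm high, bystander; origin under the centre
- felt_block: round felt block, 74 mm across, 44 mm high, bystander; origin under the centre
Mind the look-alikes: they are no part of the job. Of the things that look like the case_knife, the larger one is meant.

How it is judged:
On the way:
1. the back cover is levered past its catches with the knife: raised more than 0.06 rad with the knife touching the clock and the fingers not (value of joint back_cover above 0.06 rad and contact force between case_knife and clock above 0.1 N and contact force between the fingers and clock below 0.1 N), for 0.05 s.
At the end, for the whole second after the job is handed in: the back cover stands open by more than 1.6 rad; the case knife lies flat on the bench (within 0.15 rad), at rest, its origin more than 110 mm from the clock's centre and not touching the clock (value of joint back_cover above 1.6 rad and height (world z) of case_knife between -0.008 and 0.019 m and (angle between case_knife's own z axis and vertical below 0.15 rad or angle between case_knife's own z axis and vertical above 2.99 rad) and height (world z) of knife_tip below 0.014 m and linear speed of case_knife below 0.02 m/s and horizontal distance between case_knife and clock above 0.11 m and contact force between case_knife and clock below 0.05 N).
It fails at once if something presses on the clock's movement (more than 3 N) (contact force between movement and anything else above 3 N).
It fails at once if the knife is forced against the clock (more than 50 N) (contact force between case_knife and clock above 50 N).
It fails at once if a bystander is pushed more than 30 mm (distance of any of graver, flux_jar, felt_block from where it was at the start of the episode above 0.03 m).
It also fails if it takes over 64 s, if anything falls off the work surface, if the arm or the gripper's body presses on something with over 40 N, if the wrist force passes 120 N, or if a joint passes its speed limit or range.

## Working session

There is one attempt and no reset: what is moved stays moved. The work goes in short steps, Python scripts to look and compute and a tool call to move; the robot and the scene stay as the last step left them, time stands still between calls to the robot, and variables do not carry over. Pictures are saved under pics/ and viewed, on a budget of 10 in all, crops included, one or two more only if the job needs it, and the job is handed in when it is done.

Besides the shell and the picture viewer there is one more tool, called after ">>>" as a command line: name --argument value ..., lists and objects as JSON in quotes. step_arm: Moves the arm, as the interface text tells. Its arguments: {"type":"object","properties":{"motion":{"type":"array"},"newtons":{"type":"number"}},"required":["motion"]}

```bash
ls; mkdir -p pics; cat > h.py <<'E'
from workcell import *
import numpy as np, cv2
def W(cam,p):
    T=np.array(get_calibration(cam)["world_from_camera"]); return T[:3,:3]@np.array(p)+T[:3,3]
def cloud(cam,depth):
    c=get_calibration(cam);K=np.array(c["K"]);T=np.array(c["world_from_camera"])
    v,u=np.mgrid[:384,:512]
    P=np.stack([(u-K[0,2])/K[0,0]*depth,(v-K[1,2])/K[1,1]*depth,depth],-1)
    return P@T[:3,:3].T+T[:3,3]
def px(cam,p):
    c=get_calibration(cam);K=np.array(c["K"]);T=np.linalg.inv(np.array(c["world_from_camera"]))
    q=K@(T[:3,:3]@np.array(p)+T[:3,3]); return q[:2]/q[2]
E
python3 - <<'E'
from h import *
for c in ["top","side"]:
    im,d=read_camera(c); np.savez(f"/tmp/{c}.npz",im=im,d=d,P=cloud(c,d)); cv2.imwrite(f"pics/{c}0.png",im)
    for t in ["clock","case_knife","graver","flux_jar","felt_block","notch","back_cover_hinge","knife_tip"]:
        print(c,t,[(round(r["score"],2),W(c,r["xyz"]).round(3).tolist(),px(c,W(c,r["xyz"])).round().tolist()) for r in spot_in(c,t)[:4]])
E
```

```text
pics
top clock [(0.71, [0.629, -0.015, 0.097], [277.0, 163.0])]
top case_knife [(0.64, [0.545, 0.145, 0.009], [212.0, 201.0]), (0.57, [0.514, 0.314, 0.02], [145.0, 210.0])]
top graver [(0.89, [0.478, -0.217, 0.023], [354.0, 231.0]), (0.17, [0.674, -0.179, 0.011], [337.0, 157.0])]
top flux_jar [(0.75, [0.678, -0.18, 0.014], [338.0, 155.0]), (0.38, [0.657, -0.272, 0.042], [376.0, 161.0])]
top felt_block [(0.85, [0.658, -0.27, 0.042], [375.0, 160.0])]
top notch [(0.9, [0.629, -0.015, 0.092], [277.0, 164.0])]
top back_cover_hinge [(0.85, [0.637, -0.014, 0.093], [276.0, 160.0])]
top knife_tip [(0.74, [0.543, 0.141, 0.008], [214.0, 202.0]), (0.58, [0.517, 0.319, 0.017], [143.0, 210.0])]
side clock [(0.37, [0.642, -0.012, 0.095], [228.0, 174.0])]
side case_knife [(0.74, [0.544, 0.145, 0.009], [257.0, 236.0]), (0.61, [0.513, 0.318, 0.011], [264.0, 290.0])]
side graver [(0.63, [0.481, -0.21, 0.017], [284.0, 162.0])]
side flux_jar [(0.49, [0.684, -0.197, 0.03], [224.0, 157.0])]
side felt_block [(0.68, [0.66, -0.249, 0.036], [234.0, 148.0])]
side notch [(0.97, [0.632, 0.023, 0.08], [230.0, 185.0])]
side back_cover_hinge [(0.83, [0.641, -0.01, 0.094], [229.0, 174.0])]
side knife_tip [(0.97, [0.509, 0.32, 0.01], [266.0, 291.0]), (0.43, [0.544, 0.144, 0.003], [257.0, 237.0]), (0.16, [0.631, 0.028, 0.081], [230.0, 186.0])]
```

```bash
python3 - <<'E'
from h import *
a=np.load("/tmp/top.npz");b=np.load("/tmp/side.npz")
A=cv2.resize(a["im"][110:260,90:410],(800,375),interpolation=cv2.INTER_CUBIC)
cv2.imwrite("pics/topc.png",A)
for c,z in (("top",a),("side",b)):
  for r in regions_of(c,"case_knife")[:3]:
    P=z["P"][r["region"]&(z["d"]>0)]; P=P[(P[:,2]>0.001)&(P[:,2]<.03)]
    (cx,cy),(w,h),an=cv2.minAreaRect((P[:,:2]*1000).astype(np.float32)); print(c,round(r["score"],2),len(P),cx,cy,w,h,an,P[:,2].max(), cv2.boxPoints(((cx,cy),(w,h),an)).round().tolist())
E
```

```text
top 0.65 196 538.5011596679688 148.5910186767578 15.642520904541016 106.78839111328125 39.557212829589844 0.020384022100453203 [[498.0, 185.0], [566.0, 102.0], [579.0, 112.0], [511.0, 195.0]]
top 0.56 378 525.9613037109375 316.8744812011719 154.69874572753906 20.55369758605957 6.4063191413879395 0.023962772929089216 [[448.0, 318.0], [450.0, 298.0], [604.0, 315.0], [602.0, 336.0]]Traceback (most recent call last):
  File "<stdin>", line 8, in <module>
    return umr_maximum(a, axis, None, out, keepdims, initial, where)
ValueError: zero-size array to reduction operation maximum which has no identity
```

View pics/topc.png

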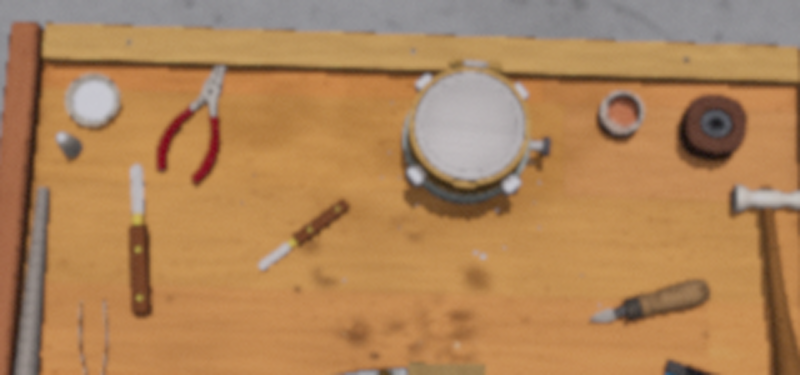

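View pics/side0.png

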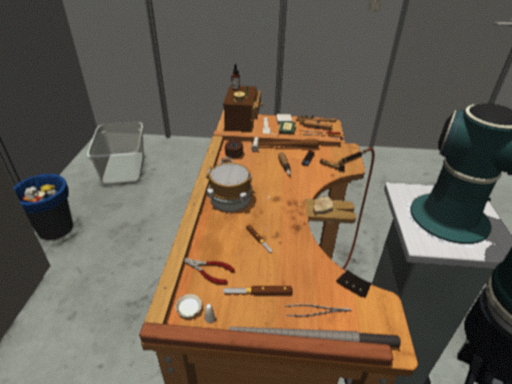

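Candidates for the case knife in the top image: the large brown-handled knife at (145,210), about 155 mm long, and a small one at (212,201), about 107 mm long. The larger one is meant, so I choose (145,210), at world (0.526, 0.317) with the blade towards +x. The clock's wheel is on the image right (-y), so its notch faces the robot.

```bash
python3 - <<'E'
from h import *
from scipy.spatial.transform import Rotation as R
s=read_state(); print(s)
print(R.from_rotvec(s["tcp_rot"]).as_matrix().round(3))
T=np.array(get_calibration("wrist")["world_from_camera"]);print(T.round(3), get_calibration("wrist")["K"])
E
```

```text
{'time': 0.95, 'q': array([ 1.13211867e+00,  2.63860418e-01,  1.60401540e+00,  4.22057536e-05,
        1.27369724e+00, -3.68868050e-02]), 'joint_vel': array([-0.00070146,  0.00048757, -0.00028199, -0.00022263, -0.00077019,
        0.00055296]), 'joint_torque': array([ 1.11305224e-03, -5.15065527e+01, -3.67739332e+01, -3.00715783e-05,
        5.03016781e-04, -3.29554121e-05]), 'tool_pos': array([0.26394635, 0.62124289, 0.23129809]), 'tcp_rot': array([-6.26906964e-01, -3.07837207e+00, -4.48381908e-05]), 'wrist_force': array([-0.69237097,  0.02821227,  0.56701996]), 'torque': array([-0.01767905, -0.02041448, -0.00066745]), 'width': 1.0008166413146384}
[[-0.92   0.391 -0.   ]
 [ 0.391  0.92   0.   ]
 [ 0.     0.    -1.   ]]
[[ 0.391  0.884  0.257  0.198]
 [ 0.92  -0.375 -0.11   0.65 ]
 [-0.001  0.28  -0.96   0.374]
 [ 0.     0.     0.     1.   ]] [[286.73404272   0.         256.11146213]
 [  0.         286.73404272 188.86799866]
 [  0.           0.           1.        ]]
```

>>> step_arm --motion '[[[0.085,0.03,-0.04,0,0,0,0],[0.085,0.07,-0.09,0,0,0,0],[0.085,0.11,-0.14,0,0,0,0],[0.085,0.15,-0.19,0,0,0,0],[0.085,0.18,-0.24,0,0,0,0],[0.085,0.21,-0.29,0,0,0,0],[0.085,0.22,-0.304,0,0,0,0],[0.085,0.22,-0.304,0,0,0,0]]]'

```text
time: 1.95
tool_pos: [0.4845, 0.3167, 0.2315]
tcp_rot: [-0.631, -3.078, -0.001]
wrist_force: [-0.4, 0.2, 0.7]
width: 0.995
```

```bash
cat > knife.py <<'E'
from h import *
import sys
im,d=read_camera("wrist"); P=cloud("wrist",d); cv2.imwrite("pics/%s.png"%sys.argv[1],im); np.savez("/tmp/w.npz",im=im,d=d,P=P)
for r in regions_of("wrist","case_knife")[:3]:
    m=r["region"]&(d>0); Q=P[m]; Q=Q[(Q[:,2]>0.003)&(Q[:,2]<.03)]
    if len(Q)<20: continue
    (cx,cy),(w,h),an=cv2.minAreaRect((Q[:,:2]*1000).astype(np.float32))
    c=Q[:,:2].mean(0); e,v=np.linalg.eigh(np.cov((Q[:,:2]-c).T)); a=v[:,1]*np.sign(v[0,1]); t=(Q[:,:2]-c)@a
    print(round(r["score"],2),len(Q),(cx,cy,w,h,an),"dir",a,np.degrees(np.arctan2(a[1],a[0])),"ends",c+a*t.min(),c+a*t.max(),"z",np.percentile(Q[:,2],[5,50,95]))
E
python3 knife.py w1
```

```text
0.88 1461 (527.2045288085938, 319.9004211425781, 158.1825408935547, 20.250364303588867, 6.48763370513916) dir [0.99493421 0.10052818] 5.769586293929212 ends [0.44843466 0.31218021] [0.60586262 0.32808674] z [0.00816238 0.01472745 0.01673713]
0.55 164 (514.924560546875, 178.3994598388672, 8.526611328125, 39.92356872558594, 39.15909957885742) dir [ 0.61395755 -0.78933904] -52.12378683000323 ends [0.5027471 0.1941945] [0.52729047 0.16264012] z [0.00514452 0.00638365 0.00970833]
```

View pics/w1.png

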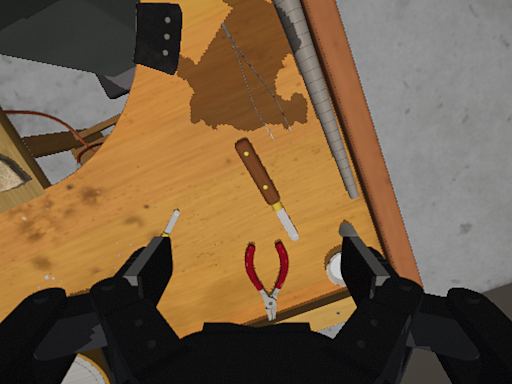

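The knife shows from (240,140) to (298,240), 158 mm long, with the blade end down in the image. Size and height agree with the description, so I grasp its front handle.

>>> step_arm --motion '[[[0.055,0.01,0.001,-0.03,0,0,8],[0.055,0.02,0.002,-0.06,0,0,16],[0.055,0.03,0.003,-0.09,0,0,24],[0.055,0.043,0.0035,-0.12,0,0,29.4],[0.055,0.043,0.0035,-0.15,0,0,29.4],[0.055,0.043,0.0035,-0.175,0,0,29.4],[0.055,0.043,0.0035,-0.175,0,0,29.4],[0.055,0.043,0.0035,-0.175,0,0,29.4]]]'

```text
time: 3.05
tool_pos: [0.5265, 0.3232, 0.0572]
tcp_rot: [-0.178, 3.136, 0.002]
wrist_force: [0.7, -0.1, -0.4]
width: 0.641
```

```bash
python3 knife.py w2
```

```text
0.92 1329 (525.589599609375, 165.43069458007812, 14.279739379882812, 71.87085723876953, 38.458168029785156) dir [ 0.66141593 -0.75001931] -48.592050517429904 ends [0.50233343 0.19277208] [0.55004385 0.13867037] z [0.00591396 0.00779451 0.01216157]
0.89 5193 (529.0098876953125, 318.2836608886719, 158.9827880859375, 20.050212860107422, 6.0766825675964355) dir [0.99450744 0.10466586] 6.007915757393625 ends [0.44992919 0.31015764] [0.60804157 0.32679801] z [0.00928958 0.01566745 0.01734101]
```

>>> step_arm --motion '[[[0.055,0.002,-0.0047,0,0,0,0],[0.055,0.002,-0.0047,-0.016,0,0,0],[0.055,0.002,-0.0047,-0.032,0,0,0],[0.055,0.002,-0.0047,-0.033,0,0,0],[0,0.002,-0.0047,-0.033,0,0,0],[0,0.002,-0.0047,-0.033,0,0,0],[0,0.002,-0.0047,-0.033,0,0,0],[0,0.002,-0.0047,-0.033,0,0,0]]]' --newtons 110

```text
time: 4.15
tool_pos: [0.5296, 0.3186, 0.0255]
tcp_rot: [-0.177, 3.134, 0.004]
wrist_force: [0.4, 0.7, -0.0]
width: 0.0
```

```bash
python3 knife.py w3; python3 -c "
from workcell import *
s=read_state();print(s['width'],s['wrist_force'])"
```

```text
0.8 5231 (525.003662109375, 317.8726806640625, 152.84878540039062, 20.075061798095703, 6.014420032501221) dir [0.99377649 0.11139253] 6.395595289238425 ends [0.44904319 0.30958972] [0.60093346 0.32661512] z [0.01026709 0.01539119 0.01680964]
0.57 802 (514.4219970703125, 178.25833129882812, 8.821354866027832, 39.33197784423828, 38.55278778076172) dir [ 0.655465   -0.75522555] -49.045081722000035 ends [0.50178493 0.19329546] [0.52765672 0.16348603] z [0.00518556 0.00616681 0.00728709]
-0.0029459670681797057 [0.17559544 0.19411028 1.05836095]
```

View pics/w3.png

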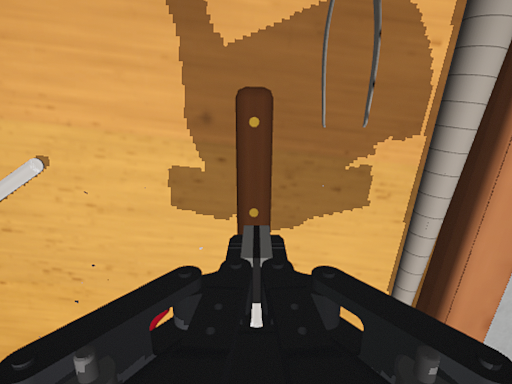

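```bash
python3 - <<'E'
from h import *
a=np.load("/tmp/w.npz");P=a["P"]
for v in (215,222,226,230,236,242,250,260,270,285,300,315):
    print(v,[ (u,P[v,u].round(3).tolist()) for u in (235,248,256,264,280)])
s=read_state();p=s["tool_pos"]
print(p,[px("wrist",p+[0,0,dz]).round(0) for dz in (0,-.003,-.022)])
im=cv2.resize(a["im"][200:340,170:345],(700,560),interpolation=cv2.INTER_CUBIC);cv2.imwrite("pics/w3c.png",im)
E
```

```text
215 [(235, [0.526, 0.306, -0.001]), (248, [0.519, 0.314, 0.016]), (256, [0.518, 0.318, 0.016]), (264, [0.518, 0.323, 0.016]), (280, [0.523, 0.334, -0.001])]
222 [(235, [0.531, 0.306, -0.001]), (248, [0.523, 0.314, 0.017]), (256, [0.523, 0.319, 0.015]), (264, [0.522, 0.324, 0.015]), (280, [0.528, 0.335, -0.002])]
226 [(235, [0.533, 0.307, 0.0]), (248, [0.518, 0.314, 0.031]), (256, [0.518, 0.318, 0.032]), (264, [0.517, 0.322, 0.032]), (280, [0.53, 0.335, 0.0])]
230 [(235, [0.537, 0.307, -0.001]), (248, [0.519, 0.314, 0.036]), (256, [0.518, 0.318, 0.036]), (264, [0.517, 0.322, 0.037]), (280, [0.533, 0.336, -0.001])]
236 [(235, [0.522, 0.308, 0.037]), (248, [0.518, 0.315, 0.044]), (256, [0.518, 0.318, 0.043]), (264, [0.518, 0.322, 0.043]), (280, [0.521, 0.331, 0.034])]
242 [(235, [0.523, 0.309, 0.041]), (248, [0.518, 0.315, 0.05]), (256, [0.518, 0.318, 0.049]), (264, [0.517, 0.322, 0.05]), (280, [0.521, 0.331, 0.041])]
250 [(235, [0.523, 0.309, 0.049]), (248, [0.518, 0.315, 0.058]), (256, [0.518, 0.318, 0.057]), (264, [0.518, 0.322, 0.056]), (280, [0.52, 0.33, 0.05])]
260 [(235, [0.516, 0.31, 0.07]), (248, [0.518, 0.315, 0.066]), (256, [0.519, 0.319, 0.063]), (264, [0.519, 0.322, 0.063]), (280, [0.514, 0.327, 0.069])]
270 [(235, [0.518, 0.311, 0.074]), (248, [0.517, 0.315, 0.075]), (256, [0.523, 0.319, 0.064]), (264, [0.516, 0.321, 0.075]), (280, [0.516, 0.327, 0.074])]
285 [(235, [0.518, 0.311, 0.083]), (248, [0.519, 0.316, 0.081]), (256, [0.531, 0.32, 0.063]), (264, [0.52, 0.321, 0.079]), (280, [0.516, 0.326, 0.084])]
300 [(235, [0.513, 0.312, 0.098]), (248, [0.53, 0.317, 0.074]), (256, [0.538, 0.321, 0.064]), (264, [0.53, 0.323, 0.074]), (280, [0.511, 0.324, 0.098])]
315 [(235, [0.513, 0.312, 0.104]), (248, [0.536, 0.317, 0.075]), (256, [0.592, 0.327, 0.008]), (264, [0.535, 0.323, 0.076]), (280, [0.511, 0.324, 0.104])]
[0.52949917 0.31844846 0.02535948] [array([254., 241.]), array([254., 239.]), array([254., 225.])]
```

View pics/w3c.png

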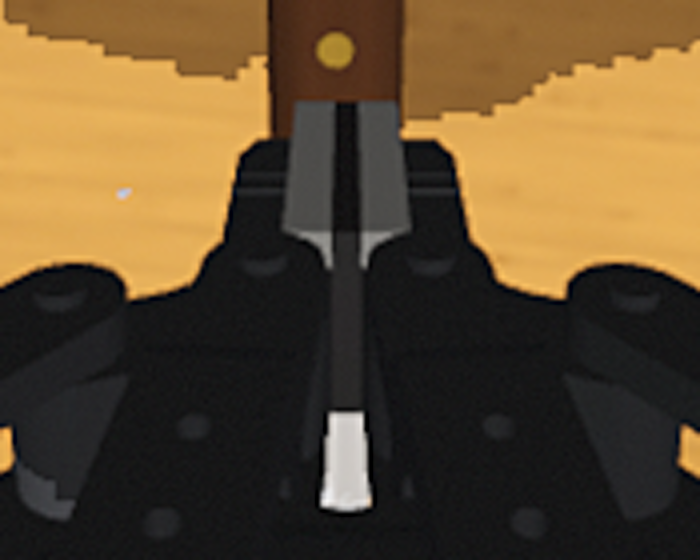

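Both fingers closed above the handle: the near finger faces at (248,226) measure z≈0.031, against 0.016 for the handle. The fingertips sit about 27 mm higher than the stated tool frame implies, so I open and go lower in steps.

>>> step_arm --motion '[[[0.055,0,0,0,0,0,0],[0.055,0,0,0,0,0,0],[0.055,0,0,0,0,0,0],[0.055,0,0,-0.006,0,0,0],[0.055,0,0,-0.012,0,0,0],[0.055,0,0,-0.016,0,0,0],[0.055,0,0,-0.016,0,0,0],[0.055,0,0,-0.016,0,0,0]]]'

```text
time: 5.25
tool_pos: [0.5296, 0.3185, 0.0093]
tcp_rot: [-0.177, 3.134, 0.003]
wrist_force: [0.3, -0.9, -0.3]
width: 0.644
```

```bash
python3 - <<'E'
from h import *
s=read_state(); print(s["tool_pos"],s["wrist_force"],s["width"])
im,d=read_camera("wrist");P=cloud("wrist",d)
cv2.imwrite("pics/w4.png",im)
q=P.reshape(-1,3); g=im.reshape(-1,3).astype(int)
# dark finger pixels near the grasp x-range
m=(abs(q[:,0]-0.529)<.02)&(abs(q[:,1]-.3185)<.07)&(q[:,2]>0.004)&(g.max(1)<70)
for lo in np.arange(-.06,.06,.01):
    k=m&(q[:,1]-.3185>=lo)&(q[:,1]-.3185<lo+.01)
    if k.sum()>5: print(round(lo,3),k.sum(),q[k,2].min().round(4))
E
```

```text
[0.52956344 0.3184853  0.00934665] [ 0.25323554 -0.90110016 -0.31105341] 0.6439638332083741
-0.06 5840 0.0591
-0.05 3392 0.04
-0.04 1226 0.0215
-0.03 3896 0.0155
-0.02 3015 0.0104
-0.01 2558 0.0109
0.0 2440 0.0113
0.01 1794 0.078
0.02 2872 0.0139
0.03 990 0.0178
0.04 1723 0.026
0.05 7285 0.0575
```

>>> step_arm --motion '[[[0.055,0,0,-0.004,0,0,0],[0.055,0,0,-0.008,0,0,0],[0.055,0,0,-0.011,0,0,0],[0,0,0,-0.011,0,0,0],[0,0,0,-0.011,0,0,0],[0,0,0,-0.011,0,0,0],[0,0,0,-0.011,0,0,0],[0,0,0,-0.011,0,0,0]]]' --newtons 110

```text
time: 6.3
tool_pos: [0.5311, 0.3199, 0.0004]
tcp_rot: [-0.176, 3.131, 0.007]
wrist_force: [-0.4, 2.3, 6.1]
width: 0.204
```

>>> step_arm --motion '[[[0,0,0,0.02,0,0,0],[0,0,0,0.06,0,0,0],[0,0,-0.02,0.11,0,0,0],[0,0.02,-0.06,0.16,0,0,0],[0,0.05,-0.11,0.2,0,0,0],[0,0.08,-0.16,0.24,0,0,0],[0,0.11,-0.21,0.28,0,0,0],[0,0.13,-0.25,0.28,0,0,0]]]'

```text
time: 7.3
tool_pos: [0.6591, 0.0758, 0.2835]
tcp_rot: [-0.177, 3.125, 0.007]
wrist_force: [1.1, -0.3, -1.6]
width: 0.204
```

```bash
python3 - <<'E'
from h import *
s=read_state(); print(s["tool_pos"],s["wrist_force"],s["width"])
im,d=read_camera("wrist");P=cloud("wrist",d); np.savez("/tmp/w.npz",im=im,d=d,P=P)
cv2.imwrite("pics/w5.png",im)
for t in ["clock","notch","back_cover_hinge","movement","cover_edge","case_knife","knife_tip"]:
    print(t,[(round(r["score"],2),W("wrist",r["xyz"]).round(3).tolist(),px("wrist",W("wrist",r["xyz"])).round().tolist()) for r in spot_in("wrist",t)[:4]])
E
```

```text
[0.65908927 0.0757787  0.28345464] [ 1.12498814 -0.3437501  -1.61912335] 0.20390909508687574
clock [(0.57, [0.632, -0.021, 0.099], [176.0, 134.0])]
notch [(0.9, [0.634, -0.014, 0.096], [180.0, 138.0]), (0.62, [0.62, 0.07, 0.297], [254.0, 180.0])]
back_cover_hinge [(0.61, [0.633, -0.017, 0.092], [176.0, 138.0])]
movement [(0.7, [0.634, -0.016, 0.091], [176.0, 139.0])]
cover_edge [(0.82, [0.633, -0.012, 0.09], [179.0, 139.0]), (0.17, [0.629, -0.01, 0.093], [180.0, 136.0])]
case_knife [(0.91, [0.62, 0.071, 0.293], [249.0, 183.0]), (0.82, [0.537, 0.147, 0.006], [315.0, 74.0])]
knife_tip [(0.81, [0.534, 0.145, 0.004], [314.0, 72.0]), (0.61, [0.618, 0.075, 0.295], [255.0, 181.0])]
```

View pics/w5.png

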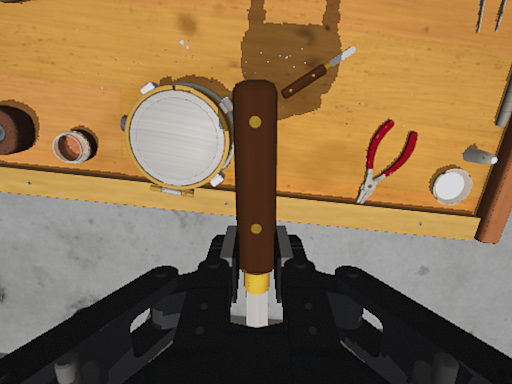

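The knife is held (handle (235–275, 80–270), blade at (257,300)). The clock is at (180,138), with its hinge at (173,190) on the far side and the notch opposite at about (187,86). Now I measure the exact clock pose and the knife in the hand.

```bash
python3 - <<'E'
from h import *
a=np.load("/tmp/w.npz");P=a["P"];im=a["im"]
sub=np.zeros(P.shape[:2],bool);sub[70:215,100:245]=1
for lab,z0,z1 in (("top",.086,.1),):
    m=sub&(P[...,2]>z0)&(P[...,2]<z1)&(a["d"]>0)
    Q=P[m][:,:2]; (cx,cy),r=cv2.minEnclosingCircle((Q*1000).astype(np.float32)); print(lab,len(Q),cx,cy,r)
hsv=cv2.cvtColor(im,cv2.COLOR_BGR2HSV)
# cover: grey pixels, low saturation, high z
mc=sub&(P[...,2]>.085)&(P[...,2]<.1)&(hsv[...,1]<45)
n,l,st,ce=cv2.connectedComponentsWithStats(mc.astype(np.uint8)); k=1+st[1:,4].argmax(); Q=P[l==k]
E=cv2.fitEllipse(cv2.convexHull((Q[:,:2]*1000).astype(np.float32))); print("cover",E,np.median(Q[:,2]),Q[:,:2].mean(0))
c=np.array(E[0])/1000
m=sub&(a["d"]>0)&(P[...,2]>.06)
D=P[...,:2]-c; r=np.hypot(D[...,0],D[...,1])*1000; th=np.degrees(np.arctan2(D[...,1],D[...,0]))
for t in range(-180,180,5):
    k=m&(abs(th-t)<2.5)&(r<75)&(r>55.5)
    kk=k&(r>56)&(r<60)
    print(t, k.sum(), "zmed56-60 %.3f"%(np.median(P[...,2][kk]) if kk.sum() else 0), "rmax(z>.086) %.1f"%(r[k&(P[...,2]>.086)].max() if (k&(P[...,2]>.086)).any() else 0), "jaw %d"%((k&(r>66)).sum()))
# knife in hand
mk=(P[...,2]>.27)&(P[...,2]<.33)&(P[...,0]<.645)&(hsv[...,0]<15)&(hsv[...,1]>100); K=P[mk]
cc=K.mean(0);u,s,v=np.linalg.svd(K-cc,full_matrices=False);print("knife",len(K),cc,v[0],K[:,0].min())
print(cv2.minAreaRect((K[:,:2]*1000).astype(np.float32)))
cv2.imwrite("pics/w5c.png",cv2.resize(im[60:215,95:260],(660,620)[:2] if False else (620,582),interpolation=cv2.INTER_CUBIC))
E
```

```text
top 8773 647.3629760742188 -24.815364837646484 65.30180358886719
cover ((642.6150512695312, -26.027915954589844), (108.89110565185547, 109.79749298095703), 138.3452606201172) 0.09671009674950903 [ 0.64028298 -0.02554327]
-180 10 zmed56-60 0.085 rmax(z>.086) 0.0 jaw 0
-175 35 zmed56-60 0.086 rmax(z>.086) 59.8 jaw 0
-170 20 zmed56-60 0.095 rmax(z>.086) 59.8 jaw 0
-165 22 zmed56-60 0.095 rmax(z>.086) 60.4 jaw 0
-160 21 zmed56-60 0.095 rmax(z>.086) 60.4 jaw 0
-155 21 zmed56-60 0.095 rmax(z>.086) 60.2 jaw 0
-150 22 zmed56-60 0.095 rmax(z>.086) 59.7 jaw 1
-145 55 zmed56-60 0.095 rmax(z>.086) 60.0 jaw 33
-140 56 zmed56-60 0.095 rmax(z>.086) 60.0 jaw 36
-135 43 zmed56-60 0.095 rmax(z>.086) 59.4 jaw 25
-130 18 zmed56-60 0.094 rmax(z>.086) 59.9 jaw 0
-125 20 zmed56-60 0.095 rmax(z>.086) 59.2 jaw 0
-120 18 zmed56-60 0.095 rmax(z>.086) 59.7 jaw 0
-115 15 zmed56-60 0.095 rmax(z>.086) 59.7 jaw 0
-110 17 zmed56-60 0.095 rmax(z>.086) 59.3 jaw 0
-105 16 zmed56-60 0.095 rmax(z>.086) 59.4 jaw 0
-100 16 zmed56-60 0.095 rmax(z>.086) 59.4 jaw 0
-95 17 zmed56-60 0.095 rmax(z>.086) 58.9 jaw 0
-90 12 zmed56-
[... 2004 characters left out ...]
.094 rmax(z>.086) 61.0 jaw 22
130 90 zmed56-60 0.094 rmax(z>.086) 60.9 jaw 37
135 93 zmed56-60 0.094 rmax(z>.086) 60.9 jaw 39
140 37 zmed56-60 0.094 rmax(z>.086) 60.9 jaw 4
145 32 zmed56-60 0.094 rmax(z>.086) 60.8 jaw 0
150 33 zmed56-60 0.094 rmax(z>.086) 60.8 jaw 0
155 30 zmed56-60 0.094 rmax(z>.086) 60.8 jaw 0
160 30 zmed56-60 0.095 rmax(z>.086) 60.7 jaw 0
165 16 zmed56-60 0.089 rmax(z>.086) 60.2 jaw 0
170 22 zmed56-60 0.084 rmax(z>.086) 0.0 jaw 0
175 22 zmed56-60 0.084 rmax(z>.086) 56.7 jaw 0
knife 5781 [0.61156689 0.06314461 0.29881996] [0.99231333 0.12280352 0.0152827 ] 0.5808320553207283
((613.6198120117188, 63.32707214355469), (65.27458190917969, 19.80344581604004), 6.615028381347656)
```

View pics/w5c.png

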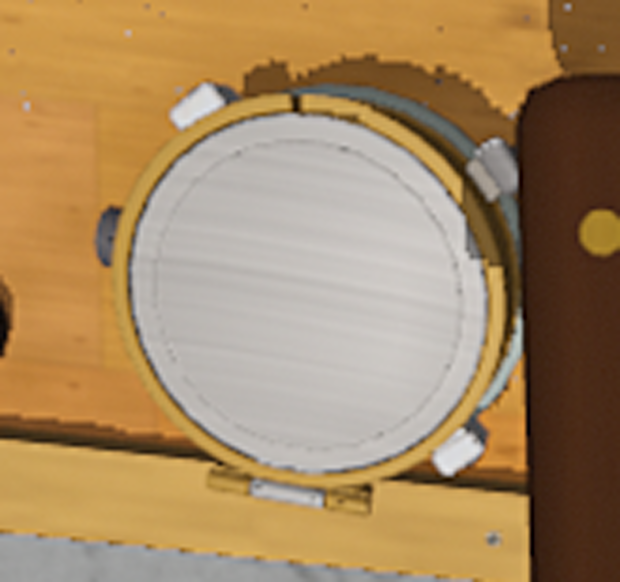

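The arm was still settling during that picture, so the cloud is shifted (knife axis 6.8 mm off the TCP). I re-measure at rest and cross-check with the top camera.

```bash
cat > clk.py <<'E'
from h import *
def rim(P,ok,c0):
    m=ok&(P[...,2]>.089)&(P[...,2]<.1)&(np.hypot(P[...,0]-c0[0],P[...,1]-c0[1])<.075); Q=P[m]
    c=np.array(c0,float)
    for _ in range(8):   # circle fit to outermost points per azimuth bin, hinge side left out
        D=Q[:,:2]-c; r=np.hypot(*D.T); t=np.degrees(np.arctan2(D[:,1],D[:,0])); pts=[]
        for b in range(-180,180,4):
            k=(abs(t-b)<2)&(r<.0625)
            if k.sum() and 32<abs(b)<162: pts.append(Q[k][r[k].argmax(),:2])
        p=np.array(pts); A=np.c_[2*p,np.ones(len(p))]; s=np.linalg.lstsq(A,(p**2).sum(1),rcond=None)[0]; c=s[:2]
    return c,np.sqrt(s[2]+c@c),np.median(Q[:,2])
E
python3 - <<'E'
from clk import *
im,d=read_camera("wrist");P=cloud("wrist",d);s=read_state();print(s["tool_pos"],s["wrist_force"])
np.savez("/tmp/w.npz",im=im,d=d,P=P)
c,r,z=rim(P,d>0,(.64,-.02));print("wrist",c,r,z)
D=P[...,:2]-c; R=np.hypot(D[...,0],D[...,1]); th=np.degrees(np.arctan2(D[...,1],D[...,0]))%360
k=(R>.0563)&(R<.0593)&(P[...,2]>.078)&(P[...,2]<.0895)&(th>150)&(th<210);print("notch az",np.percentile(th[k],[2,10,50,90,98]),k.sum(),"sill z",np.median(P[...,2][k]))
h=(R>.0625)&(R<.068)&(P[...,2]>.084)&(abs((th+180)%360-180)<30);print("hinge az",np.percentile((th[h]+180)%360-180,[2,50,98]))
hsv=cv2.cvtColor(im,cv2.COLOR_BGR2HSV)
mk=(P[...,2]>.27)&(P[...,2]<.33)&(P[...,0]<.645)&(hsv[...,0]<15)&(hsv[...,1]>100); K=P[mk]
v=np.linalg.svd(K-K.mean(0),full_matrices=False)[2];print("knife",K.mean(0),v[0],cv2.minAreaRect((K[:,:2]*1000).astype(np.float32)),K[:,0].min())
t=np.load("/tmp/top.npz");print("top",rim(t["P"],t["d"]>0,(.635,-.02)))
E
```

```text
[0.65639407 0.07812617 0.27789026] [-0.22107195  0.13857425 -0.77939544]
wrist [ 0.63794649 -0.01602855] 0.05987051838081512 0.09475145448494904
notch az [167.82322421 169.49219643 177.77624319 186.60955959 187.40726552] 57 sill z 0.08317366411736643
hinge az [-26.48144739  -3.35612142  19.07116923]
knife [0.6074759  0.07348742 0.29275445] [0.99186432 0.1272662  0.0029137 ] ((610.2479248046875, 73.76742553710938), (72.04417419433594, 19.74518585205078), 7.128716468811035) 0.5740924515741808
top (array([ 0.63752103, -0.01626027]), np.float64(0.05918281891882411), np.float64(0.09475766423396492))
```

Wrist and top cameras now agree: clock centre (0.638, -0.016), rim radius 59.9 mm, yaw about -3°. The sill reads z 0.083. Next, move the knife in front of the notch.

>>> step_arm --motion '[[[0,-0.03,-0.01,-0.01,0,0,-3],[0,-0.07,-0.03,-0.03,0,0,-6],[0,-0.11,-0.05,-0.06,0,0,-10.2],[0,-0.15,-0.07,-0.09,0,0,-10.2],[0,-0.165,-0.089,-0.12,0,0,-10.2],[0,-0.165,-0.089,-0.15,0,0,-10.2],[0,-0.165,-0.089,-0.165,0,0,-10.2],[0,-0.165,-0.089,-0.165,0,0,-10.2]]]'

```text
time: 8.75
tool_pos: [0.4904, -0.0101, 0.1119]
tcp_rot: [0.098, 3.138, 0.007]
wrist_force: [-1.0, 0.4, -0.2]
width: 0.203
```

```bash
cat > look.py <<'E'
from clk import *
import sys
read_camera("wrist"); s=read_state(); print(s["tool_pos"],s["tcp_rot"],s["wrist_force"],s["width"])
im,d=read_camera("wrist");P=cloud("wrist",d)
hsv=cv2.cvtColor(im,cv2.COLOR_BGR2HSV); p=s["tool_pos"]
mk=(abs(P[...,2]-p[2]-.01)<.03)&(P[...,0]<p[0]-.012)&(abs(P[...,1]-p[1])<.03)&(hsv[...,0]<15)&(hsv[...,1]>100); K=P[mk]
v=np.linalg.svd(K-K.mean(0),full_matrices=False)[2][0];v*=np.sign(v[0]);m=K.mean(0)
b=m+v*((K-m)@v).min(); top=b+v*.159; print("dir",v,"yaw",np.degrees(np.arctan2(v[1],v[0])),"pitch",np.degrees(np.arcsin(v[2])),"butt",b,"tip(top surf)",top,"n",len(K))
n=np.array([-v[2]*v[0],0,1]);tip=top-.008*n;print("tip mid",tip)
C=np.array([.638,-.016]);e=np.array([.9986,-.0523]);D=tip[:2]-C;print("s inward from face %.4f lateral %.4f z-sill %.4f"%(D@e+.06,D@[-e[1],e[0]],tip[2]-.083))
cv2.imwrite("pics/%s.png"%sys.argv[1],im)
E
python3 look.py w6; python3 - <<'E'
from h import *
im,d=read_camera("side");cv2.imwrite("pics/s6.png",cv2.resize(im[140:260,180:330],(750,600),interpolation=cv2.INTER_CUBIC))
print([(r["score"],W("side",r["xyz"]).round(4)) for r in spot_in("side","knife_tip")])
im,d=read_camera("top");P=cloud("top",d);
print([(r["score"],W("top",r["xyz"]).round(4)) for r in spot_in("top","knife_tip")])
E
```

```text
[ 0.49159691 -0.01027376  0.11302222] [0.09827216 3.13589388 0.00657017] [-0.1401953   0.67599023 -0.40974657] 0.1972627798841781
dir [ 0.99826202 -0.05871114  0.00509363] yaw -3.365879566151604 pitch 0.2918445130452383 butt [ 0.41038965 -0.00450175  0.12845263] tip(top surf) [ 0.56911331 -0.01383682  0.12926251] n 6091
tip mid [ 0.56915399 -0.01383682  0.12126251]
s inward from face -0.0089 lateral -0.0014 z-sill 0.0383
[(0.52, array([0.6334, 0.0237, 0.0834])), (0.48, array([ 0.4639, -0.0038,  0.121 ])), (0.47, array([0.5465, 0.1422, 0.0035]))]
[(0.66, array([0.5428, 0.1384, 0.0121])), (0.56, array([ 0.442 , -0.0062,  0.1354]))]
```

View pics/s6.png

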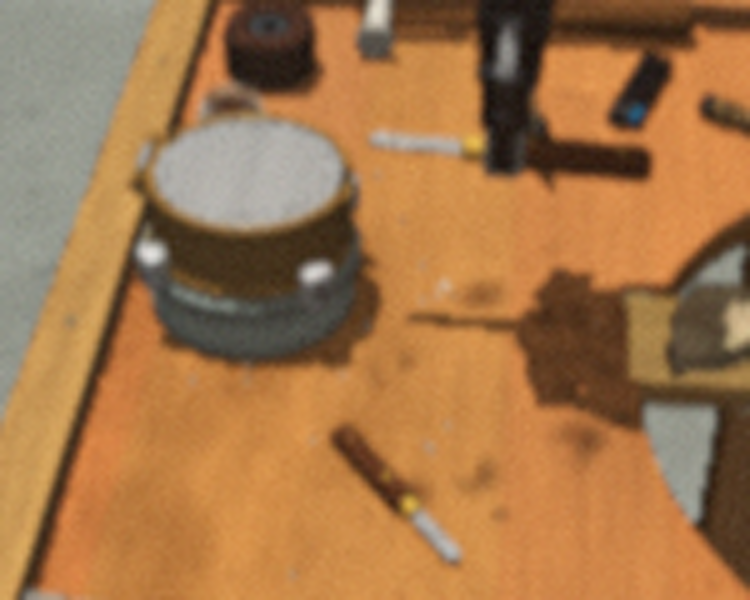

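The side view shows the knife level, held at the ferrule end, and pointing at the notch. Next, bring the tip over the sill.

>>> step_arm --motion '[[[0,0.003,0,-0.006,0,0,0.4],[0,0.006,0,-0.012,0,0,0.4],[0,0.01,0,-0.018,0,0,0.4],[0,0.013,0,-0.024,0,0,0.4],[0,0.013,0,-0.03,0,0,0.4],[0,0.013,0,-0.034,0,0,0.4],[0,0.013,0,-0.034,0,0,0.4],[0,0.013,0,-0.034,0,0,0.4]]]'

```text
time: 10.05
tool_pos: [0.5056, -0.0108, 0.0802]
tcp_rot: [0.088, 3.133, 0.006]
wrist_force: [-0.1, -0.4, -1.3]
width: 0.2
```

```bash
python3 look.py w7
```

```text
[ 0.5056916  -0.0107638   0.08034378] [0.08838089 3.13318088 0.0063695 ] [ 0.4287809   1.10840837 -0.25867474] 0.20392147460095905
dir [ 0.99850014 -0.05408399  0.00850797] yaw -3.100409271869352 pitch 0.48747640231083794 butt [ 0.42328327 -0.00530759  0.09484006] tip(top surf) [ 0.58204479 -0.01390694  0.09619283] n 6218
tip mid [ 0.58211275 -0.01390694  0.08819283]
s inward from face 0.0041 lateral -0.0008 z-sill 0.0052
```

Now a slow descent onto the sill to feel for contact.

>>> step_arm --motion '[[[0,0,0,-0.001,0,0,0],[0,0,0,-0.002,0,0,0],[0,0,0,-0.0025,0,0,0],[0,0,0,-0.003,0,0,0],[0,0,0,-0.003,0,0,0],[0,0,0,-0.003,0,0,0],[0,0,0,-0.003,0,0,0],[0,0,0,-0.003,0,0,0]]]'

```text
time: 11.15
tool_pos: [0.5058, -0.0108, 0.0774]
tcp_rot: [0.088, 3.133, 0.006]
wrist_force: [-0.5, 0.1, -0.8]
width: 0.202
```

>>> step_arm --motion '[[[0,0,0,-0.0005,0,0,0],[0,0,0,-0.001,0,0,0],[0,0,0,-0.0015,0,0,0],[0,0,0,-0.0015,0,0,0],[0,0,0,-0.0015,0,0,0],[0,0,0,-0.0015,0,0,0],[0,0,0,-0.0015,0,0,0],[0,0,0,-0.0015,0,0,0]]]'

```text
time: 12.15
tool_pos: [0.5058, -0.0108, 0.076]
tcp_rot: [0.088, 3.133, 0.006]
wrist_force: [-2.1, -0.2, 0.9]
width: 0.2
```

>>> step_arm --motion '[[[0,0,0,-0.0005,0,0,0],[0,0,0,-0.001,0,0,0],[0,0,0,-0.001,0,0,0],[0,0,0,-0.001,0,0,0],[0,0,0,-0.001,0,0,0],[0,0,0,-0.001,0,0,0],[0,0,0,-0.001,0,0,0],[0,0,0,-0.001,0,0,0]]]'

```text
time: 13.15
tool_pos: [0.5059, -0.0108, 0.0753]
tcp_rot: [0.088, 3.133, 0.006]
wrist_force: [-3.5, 0.4, 5.2]
width: 0.2
```

>>> step_arm --motion '[[[0,0,0,0.0019,0,0,0],[0,0,0,0.0019,0,0,0],[0,0.002,-0.0001,0.0019,0,0,0],[0,0.004,-0.0002,0.0019,0,0,0],[0,0.006,-0.0003,0.0019,0,0,0],[0,0.0075,-0.0004,0.0019,0,0,0],[0,0.0075,-0.0004,0.0019,0,0,0],[0,0.0075,-0.0004,0.0019,0,0,0]]]'

```text
time: 14.15
tool_pos: [0.5133, -0.0112, 0.0771]
tcp_rot: [0.088, 3.133, 0.006]
wrist_force: [-0.0, -0.0, -0.6]
width: 0.201
```

```bash
python3 look.py w8
```

```text
[ 0.5133242  -0.01116635  0.07714278] [0.08832097 3.13282516 0.00629901] [ 0.22853475 -0.1003013   0.22424362] 0.20425374061828258
dir [ 0.99852016 -0.05360509  0.00916416] yaw -3.0729471635223526 pitch 0.5250749678717289 butt [ 0.43081817 -0.00573946  0.09152534] tip(top surf) [ 0.58958287 -0.01426267  0.09298244] n 6226
tip mid [ 0.58965608 -0.01426267  0.08498244]
s inward from face 0.0116 lateral -0.0008 z-sill 0.0020
```

The blade is in the notch, 11.6 mm deep and free of force. Now lever: tip up 10° while raising the tip 12 mm.

>>> step_arm --motion '[[[0,0.0004,0,-0.0023,-0.13,-2.5,0],[0,0.001,0,-0.0041,-0.26,-5,0],[0,0.0017,0,-0.0059,-0.39,-7.5,0],[0,0.0025,0,-0.0071,-0.52,-10,0],[0,0.0025,0,-0.0051,-0.52,-10,0],[0,0.0025,0,-0.0031,-0.52,-10,0],[0,0.0025,0,-0.0011,-0.52,-10,0],[0,0.0025,0,-0.0011,-0.52,-10,0]]]'

```text
time: 15.25
tool_pos: [0.5167, -0.0112, 0.0768]
tcp_rot: [0.083, 2.957, -0.0]
wrist_force: [-0.4, -0.4, -1.1]
width: 0.201
```

```bash
cat > cov.py <<'E'
from clk import *
C=np.array([.638,-.016]);e=np.array([.9986,-.0523])
for c in ("top","side"):
    im,d=read_camera(c);P=cloud(c,d);hsv=cv2.cvtColor(im,cv2.COLOR_BGR2HSV)
    x=(P[...,:2]-C)@e; y=(P[...,:2]-C)@[-e[1],e[0]]
    m=(d>0)&(abs(y)<.05)&(x>-.052)&(x<.12)&(P[...,2]>.085)&(hsv[...,1]<70)&(P[...,2]<.25)
    if m.sum()>30:
        A=np.c_[x[m],y[m],np.ones(m.sum())];w=np.linalg.lstsq(A,P[...,2][m],rcond=None)[0]
        print(c,m.sum(),"slope",w.round(4),"angle",-np.arctan(w[0]),"zrange",np.percentile(P[...,2][m],[2,50,98]).round(4),"x",np.percentile(x[m],[2,50,98]).round(3))
E
python3 look.py w9; python3 cov.py
```

```text
[ 0.51669684 -0.01124648  0.0767158 ] [ 8.28998683e-02  2.95677373e+00 -2.84403433e-04] [ 0.28198758  0.56330074 -0.99273689] 0.2028053192464446
dir [ 0.98114333 -0.05323717  0.1858052 ] yaw -3.1058425063531376 pitch 10.708081110844569 butt [ 0.43297207 -0.00575961  0.07651597] tip(top surf) [ 0.58897386 -0.01422432  0.10605899] n 6365
tip mid [ 0.59043227 -0.01422432  0.09805899]
s inward from face 0.0124 lateral -0.0007 z-sill 0.0151
top 1486 slope [-0.0987  0.0033  0.1011] angle 0.09836839452781715 zrange [0.0921 0.1015 0.1074] x [-0.048  0.001  0.057]
side 625 slope [-0.0948  0.0027  0.0991] angle 0.0945466253018542 zrange [0.0911 0.0998 0.1039] x [-0.048  0.001  0.057]
```

The cover stands at about 0.097 rad, past its catches. I briefly rest the blade on the sill, so the knife-to-clock contact is definite, then come back up.

>>> step_arm --motion '[[[0,0,0,-0.006,0,0,0],[0,0,0,-0.01,0,0,0],[0,0,0,-0.012,0,0,0],[0,0,0,-0.013,0,0,0],[0,0,0,-0.0135,0,0,0],[0,0,0,-0.0135,0,0,0],[0,0,0,-0.0135,0,0,0],[0,0,0,-0.0135,0,0,0]]]'

```text
time: 16.45
tool_pos: [0.5167, -0.0112, 0.0638]
tcp_rot: [0.083, 2.956, -0.0]
wrist_force: [-5.7, -0.1, 5.2]
width: 0.2
```

```bash
python3 - <<'E'
import numpy as np
x0,z0=-.0476,.0851
for t in (.09,.15,.2,.25,.3,.36,.42,.48,.54,.6,.7,.8,.9,1.0,1.1,1.2,1.3,1.4,1.5,1.6,1.68,1.74):
    r=.110-.025*(t-.09)/1.65; off=.006
    x=.0625-r*np.cos(t)-off*np.sin(t); z=.0925+r*np.sin(t)-off*np.cos(t)
    d=x-x0; print(t, "dx %.4f dy %.4f dz %.4f"%(d*.9986,-d*.0523,z-z0))
E
```

```text
0.09 dx 0.0000 dy -0.0000 dz 0.0113
0.15 dx 0.0013 dy -0.0001 dz 0.0178
0.2 dx 0.0027 dy -0.0001 dz 0.0230
0.25 dx 0.0044 dy -0.0002 dz 0.0282
0.3 dx 0.0063 dy -0.0003 dz 0.0332
0.36 dx 0.0089 dy -0.0005 dz 0.0391
0.42 dx 0.0118 dy -0.0006 dz 0.0447
0.48 dx 0.0150 dy -0.0008 dz 0.0501
0.54 dx 0.0185 dy -0.0010 dz 0.0553
0.6 dx 0.0223 dy -0.0012 dz 0.0602
0.7 dx 0.0291 dy -0.0015 dz 0.0677
0.8 dx 0.0366 dy -0.0019 dz 0.0744
0.9 dx 0.0446 dy -0.0023 dz 0.0802
1.0 dx 0.0530 dy -0.0028 dz 0.0851
1.1 dx 0.0617 dy -0.0032 dz 0.0891
1.2 dx 0.0706 dy -0.0037 dz 0.0921
1.3 dx 0.0797 dy -0.0042 dz 0.0941
1.4 dx 0.0887 dy -0.0046 dz 0.0952
1.5 dx 0.0977 dy -0.0051 dz 0.0954
1.6 dx 0.1065 dy -0.0056 dz 0.0947
1.68 dx 0.1133 dy -0.0059 dz 0.0935
1.74 dx 0.1183 dy -0.0062 dz 0.0922
```

>>> step_arm --motion '[[[0,0,0,0.008,0,0,0],[0,0,0,0.0115,0,0,0],[0,0.0013,0,0.0178,0,0,0],[0,0.0027,-0.0001,0.023,0,0,0],[0,0.0044,-0.0002,0.0282,0,0,0],[0,0.0063,-0.0003,0.0332,0,0,0],[0,0.0089,-0.0005,0.0391,0,0,0],[0,0.0089,-0.0005,0.0391,0,0,0]]]'

```text
time: 17.45
tool_pos: [0.5267, -0.0118, 0.1039]
tcp_rot: [0.083, 2.954, -0.0]
wrist_force: [-0.7, -0.5, -1.3]
width: 0.204
```

```bash
python3 look.py w10; python3 cov.py
```

```text
[ 0.52667707 -0.0117988   0.10366013] [ 8.27092869e-02  2.95415882e+00 -4.58476371e-04] [ 0.18927332 -0.57847158 -0.65075148] 0.20290232564537505
dir [ 0.98118976 -0.04987676  0.18649118] yaw -2.910008174228195 pitch 10.748083964337583 butt [ 0.44282288 -0.00645891  0.10313032] tip(top surf) [ 0.59883205 -0.01438931  0.13278242] n 6352
tip mid [ 0.60029592 -0.01438931  0.12478242]
s inward from face 0.0223 lateral -0.0004 z-sill 0.0418
top 1358 slope [-0.37    0.008   0.1188] angle 0.3543923359530636 zrange [0.0932 0.1192 0.1346] x [-0.045  0.002  0.059]
side 553 slope [-0.3537 -0.0081  0.117 ] angle 0.33995642012462857 zrange [0.0931 0.1174 0.1317] x [-0.044  0.002  0.06 ]
```

>>> step_arm --motion '[[[0,0.005,-0.0002,0.0102,0,0,0],[0,0.0123,-0.0006,0.0203,0,0,0],[0,0.0191,-0.0009,0.0278,0,0,0],[0,0.0266,-0.0013,0.0345,0,0,0],[0,0.0346,-0.0017,0.0403,0,0,0],[0,0.043,-0.0022,0.0452,0,0,0],[0,0.0517,-0.0026,0.0492,0,0,0],[0,0.0517,-0.0026,0.0492,0,0,0]]]'

```text
time: 18.65
tool_pos: [0.5794, -0.0145, 0.1532]
tcp_rot: [0.083, 2.953, -0.001]
wrist_force: [-0.1, -0.3, -0.7]
width: 0.204
```

```bash
python3 look.py w11; python3 cov.py
```

```text
[ 0.57887508 -0.01445004  0.15286526] [ 8.26981364e-02  2.95361775e+00 -5.16143460e-04] [ 0.34774254  0.2785033  -0.51923433] 0.19727683482889416
dir [ 0.98156401 -0.04996583  0.18448714] yaw -2.9140863619825574 pitch 10.631233288930613 butt [ 0.49514168 -0.00910475  0.15238807] tip(top surf) [ 0.65121036 -0.01704931  0.18172152] n 6301
tip mid [ 0.65265905 -0.01704931  0.17372152]
s inward from face 0.0747 lateral -0.0003 z-sill 0.0907
top 353 slope [-1.8311  0.0133  0.2157] angle 1.0709474067350224 zrange [0.0935 0.1715 0.1974] x [0.009 0.026 0.062]
side 157 slope [-0.2578  0.0856  0.1689] angle 0.25233648776582474 zrange [0.0911 0.1699 0.194 ] x [-0.035  0.013  0.063]
```

>>> step_arm --motion '[[[0,0.0084,-0.0005,0.003,0,0,0],[0,0.0175,-0.001,0.005,0,0,0],[0,0.0265,-0.0014,0.0061,0,0,0],[0,0.0355,-0.0019,0.0063,0,0,0],[0,0.0443,-0.0024,0.0056,0,0,0],[0,0.0511,-0.0027,0.0044,0,0,0],[0,0.0565,-0.003,0.0031,0,0,0],[0,0.0565,-0.003,0.0031,0,0,0]]]'

```text
time: 19.85
tool_pos: [0.6348, -0.0174, 0.1552]
tcp_rot: [0.083, 2.955, -0.0]
wrist_force: [-1.0, -0.3, -1.2]
width: 0.203
```

```bash
python3 look.py w12; cat > cov2.py <<'E'
from clk import *
C=np.array([.638,-.016]);e=np.array([.9986,-.0523])
for c in ("side","top"):
    im,d=read_camera(c);P=cloud(c,d)
    if c=="side": cv2.imwrite("pics/sfin.png",cv2.resize(im[140:260,180:330],(750,600),interpolation=cv2.INTER_CUBIC))
    hsv=cv2.cvtColor(im,cv2.COLOR_BGR2HSV);x=(P[...,:2]-C)@e; y=(P[...,:2]-C)@[-e[1],e[0]]
    m=(d>0)&(abs(y)<.05)&(x>.03)&(x<.12)&(P[...,2]>.1)&(P[...,2]<.25)
    for lo in np.arange(.10,.22,.015):
        k=m&(P[...,2]>lo)&(P[...,2]<lo+.015)
        if k.sum()>3: print(c,lo.round(3),k.sum(),np.percentile(x[k],[10,50,90]).round(4))
E
python3 cov2.py
```

```text
[ 0.63453362 -0.01737948  0.15526953] [ 8.27902547e-02  2.95493542e+00 -3.90986731e-04] [ 0.29097066 -0.10913231 -0.9814094 ] 0.20582100916268853
dir [ 0.98189867 -0.04643269  0.18362737] yaw -2.7074250188383466 pitch 10.581115416282582 butt [ 0.55067386 -0.01216469  0.15510473] tip(top surf) [ 0.70679575 -0.01954749  0.18430148] n 6231
tip mid [ 0.70823818 -0.01954749  0.17630148]
s inward from face 0.1303 lateral 0.0001 z-sill 0.0933
side 0.1 33 [0.0608 0.0622 0.063 ]
side 0.115 61 [0.0631 0.0645 0.066 ]
side 0.13 58 [0.0653 0.0667 0.068 ]
side 0.145 56 [0.0679 0.0691 0.0705]
side 0.16 106 [0.0406 0.0709 0.0732]
side 0.175 64 [0.0725 0.0741 0.0779]
side 0.19 72 [0.0713 0.0765 0.0798]
side 0.205 6 [0.0778 0.0798 0.0813]
```

The cover measures about 1.73 rad. A slight final push onto the stop, then retract.

>>> step_arm --motion '[[[0,0.002,0,0,0,0,0],[0,0.0035,0,0,0,0,0],[0,0.0035,0,0,0,0,0],[0,-0.02,0.001,0.003,0,0,0],[0,-0.06,0.003,0.005,0,0,0],[0,-0.1,0.005,0.01,0,0,0],[0,-0.14,0.007,0.01,0,0,0],[0,-0.16,0.01,0.01,0,0,0]]]'

```text
time: 21.05
tool_pos: [0.4727, -0.0072, 0.1655]
tcp_rot: [0.083, 2.954, -0.0]
wrist_force: [0.4, -0.9, -1.4]
width: 0.201
```

>>> step_arm --motion '[[[0,0,0.03,0,0.2,4,2],[0,0,0.08,0,0.4,8,4],[0,0.01,0.13,0,0.5,10.4,7],[0,0.02,0.18,0,0.5,10.4,9],[0,0.03,0.23,0,0.5,10.4,9],[0,0.04,0.28,0,0.5,10.4,9],[0,0.045,0.315,0,0.5,10.4,9],[0,0.045,0.325,0,0.5,10.4,9]]]'

```text
time: 22.05
tool_pos: [0.5184, 0.3201, 0.1657]
tcp_rot: [-0.16, 3.132, 0.03]
wrist_force: [0.4, -0.3, -0.3]
width: 0.199
```

```bash
python3 look.py w13; python3 cov2.py
```

```text
[0.51800486 0.32004697 0.16556062] [-0.1593661   3.13225291  0.02984723] [ 0.67454142  0.73173445 -1.2490258 ] 0.2031939812485383
dir [0.99360881 0.11259913 0.00793517] yaw 6.465370117586664 pitch 0.4546565843344222 butt [0.43572557 0.31060834 0.17997639] tip(top surf) [0.59370937 0.3285116  0.18123808] n 6184
tip mid [0.59377245 0.3285116  0.17323808]
s inward from face -0.0022 lateral 0.3417 z-sill 0.0902
side 0.1 34 [0.0612 0.0625 0.0636]
side 0.115 65 [0.0637 0.065  0.0669]
side 0.13 64 [0.0664 0.0677 0.0692]
side 0.145 69 [0.0692 0.0707 0.0719]
side 0.16 73 [0.0719 0.0731 0.0748]
side 0.175 67 [0.0748 0.0761 0.0788]
side 0.19 68 [0.0722 0.0784 0.0823]
side 0.205 7 [0.0793 0.0809 0.0824]
top 0.1 52 [0.0593 0.0608 0.0626]
top 0.115 102 [0.0615 0.063  0.0653]
top 0.13 124 [0.0636 0.0656 0.0674]
top 0.145 137 [0.0664 0.0683 0.0702]
top 0.16 142 [0.0695 0.0713 0.0731]
top 0.175 127 [0.0718 0.0739 0.076 ]
top 0.19 156 [0.0715 0.0765 0.0803]
top 0.205 31 [0.077  0.0791 0.0819]
```

The cover is on its stop (about 1.75 rad). Now lay the knife down.

>>> step_arm --motion '[[[0,0,0,-0.03,0,0,0],[0,0,0,-0.07,0,0,0],[0,0,0,-0.11,0,0,0],[0,0,0,-0.14,0,0,0],[0,0,0,-0.155,0,0,0],[0,0,0,-0.16,0,0,0],[0,0,0,-0.162,0,0,0],[0,0,0,-0.162,0,0,0]]]'

```text
time: 23.25
tool_pos: [0.5186, 0.3174, 0.0046]
tcp_rot: [-0.156, 3.131, 0.029]
wrist_force: [0.4, 0.4, -1.3]
width: 0.199
```

>>> step_arm --motion '[[[0,0,0,-0.001,0,0,0],[0,0,0,-0.0025,0,0,0],[0,0,0,-0.0025,0,0,0],[0.045,0,0,-0.0025,0,0,0],[0.05,0,0,-0.0025,0,0,0],[0.05,0,0,-0.0025,0,0,0],[0.05,0,0,0.01,0,0,0],[0.05,0,0,0.04,0,0,0]]]'

```text
time: 24.25
tool_pos: [0.5172, 0.3166, 0.044]
tcp_rot: [-0.156, 3.135, 0.026]
wrist_force: [0.1, 0.3, -0.1]
width: 0.587
```

>>> step_arm --motion '[[[0.05,0,0,0.04,0,0,0],[0.05,0,0,0.08,0,0,0],[0.05,0,0,0.12,0,0,0],[0.05,0,0,0.16,0,0,0],[0.05,0,0,0.16,0,0,0],[0.05,0,0,0.16,0,0,0],[0.05,0,0,0.16,0,0,0],[0.05,0,0,0.16,0,0,0]]]'

```text
time: 25.25
tool_pos: [0.5164, 0.3161, 0.2024]
tcp_rot: [-0.156, 3.137, 0.024]
wrist_force: [0.1, 0.2, 0.1]
width: 0.583
```

```bash
python3 knife.py w14; python3 cov2.py | tail -3; python3 - <<'E'
from h import *
im,d=read_camera("top")
for t in ["graver","flux_jar","felt_block"]: print(t,[(round(r["score"],2),W("top",r["xyz"]).round(3).tolist()) for r in spot_in("top",t)[:1]])
E
```

```text
0.72 901 (537.7943725585938, 149.35415649414062, 14.369283676147461, 112.32960510253906, 38.82023239135742) dir [ 0.62674644 -0.77922327] -51.18951330653304 ends [0.50281481 0.1932972 ] [0.57321662 0.10576781] z [0.00572907 0.01041991 0.01233822]
0.71 1877 (515.0786743164062, 318.5595397949219, 157.5540771484375, 19.903730392456055, 6.069148063659668) dir [0.99439249 0.10575239] 6.070516632803528 ends [0.43672309 0.31041926] [0.59339383 0.327081  ] z [0.00862429 0.0150382  0.01700439]
top 0.175 132 [0.0719 0.0739 0.0763]
top 0.19 153 [0.0715 0.0767 0.0801]
top 0.205 38 [0.0775 0.0789 0.0815]
graver [(0.67, [0.48, -0.216, 0.024])]
flux_jar [(0.59, [0.677, -0.179, 0.015])]
felt_block [(0.8, [0.66, -0.271, 0.04])]
```

View pics/w14.png

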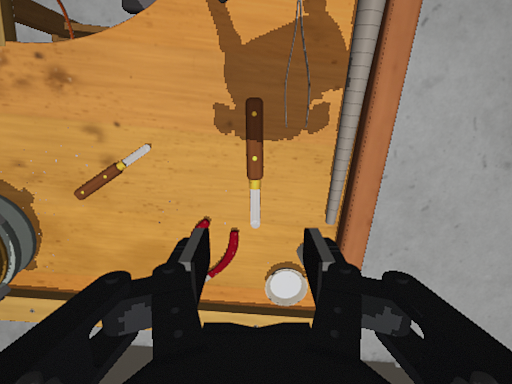

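The picture shows the knife lying flat at (255, 97–227). The bystanders have not moved and the cover is open, so I hand in.

```bash
python3 -c "
from workcell import *
print(finish_job())"
```

```text
the job is handed in; nothing more can be done
None
```

The back cover is open against its stop, the knife is back on the bench, and the job is handed in at about 25 s of the 64 s. No verdict is reported on hand-in.

I took the larger knife, felt for the sill and slid the blade 11.6 mm into the notch. I levered the cover past its catches to about 0.097 rad, then swung it back with the knife tip. The knife went back within about 12 mm of where it had been.

**Last checks:**
- **Cover:** its slope after the final push gives about 1.75 rad, and later readings matched.
- **Knife:** it lies flat, with the handle top at 15–17 mm. Its origin is more than 0.3 m from the clock.
- **Bystanders:** graver, flux jar and felt block are within about 2 mm of their first positions.
- **Forces:** wrist readings at the end of each move stayed below about 8 N. I did not read the knife-to-clock force directly; a light rest on the sill showed about 5 N per axis at the wrist.

**Things that went wrong or disagreed:**
- **First grasp:** it closed above the handle, because the fingertips sat about 27 mm farther back than the tool-frame description implies. I lowered the arm and gripped again.
- **Clock measurement:** one reading was taken while the arm was still settling and was a few mm off. I repeated it at rest, and it then agreed with the top camera to 0.5 mm.

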